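Put the washed hutch kit away

ROBOT

A 6-joint arm with a two-finger parallel gripper is mounted at the origin on the work surface. World frame = base frame: x ahead of the robot, y to its left, z up, the work surface at z = 0. Lengths are in m, angles in rad, forces in N, time in s.
With the tool pointing down it reaches from about 0.225 to 0.725 m from the base axis. Payload 3.1 kg.
Tool frame: the origin (TCP) lies on the front face of the gripper's body, between the roots of the fingers; the fingertips stand 73 mm ahead of it and the grasp point (between the pads) lies 54 mm ahead of it; z points along the fingers, y is the line along which they close (so a half turn about z gives the same grasp; the last joint's range is limited). The gripper opens to 85 mm and grips with 20 to 120 N. Pads are 22 mm wide; open, the fingers measure 114 mm over their backs; the gripper's body (76 mm by 85 mm) begins 54 mm behind the grasp point. The pads swing forward as they close: fully open they stand 13 mm farther back than shut.
Start: joints at [1.065, 0.048, 0.099, 1.622, 0, 1.443], TCP at [0.194, 0.488, 0.304] pointing down, gripper open.
Joint ranges: [-2.91, 2.91], [-0.99, 1.94], [-1.21, 1.42], [-2.12, 2.29], [-1.49, 1.47], [-3.14, 3.14]. Speed limits (rad/s): [2.79, 2.79, 3.14, 3.14, 3.14, 3.14].

INTERFACE

Orientations are given as a rotation vector (axis times angle).
In Python, from cell import arm, solver, monitor, optics gives the robot as it stands. Calls block until the motion is done:
- arm.movep(position, orientation): joint-space move of the TCP to a pose.
- arm.servo_line(position, attitude=None, speed=0.15): straight line of the TCP; attitude=None keeps the orientation; speed is the mean speed in m/s.
- arm.set_joints(angles): joint-space move.
- arm.release() and arm.grab(f_grip=None): open the fingers fully, or close them until they stop; f_grip is the grip in N (None keeps the last).
- arm.pause(seconds).
- solver.solve_ik(position, orientation): joint angles nearest the present ones, or None.
- monitor.get_obs(): the state.
- optics.snapshot(name): name is "side" or "top" or "wrist"; returns the picture (480x640x3 uint8, red, green, blue); there is no depth.
- optics.calibration(name): a dict with "mtx" (3x3 intrinsics, pixels), "world_from_camera" (4x4, takes a point from camera to world coordinates). Camera axes: x right, y up, looking along -z (the intrinsics and any distortion apply to the point x, -y, -z); pixel columns grow to the right and rows downward; lengths in m; the calibration is good to about 2 mm. The wrist camera is an equidistant fisheye: a pixel r from the principal point sees the ray r / f radians off the axis. A picture is of the moment at which its call begins: read the wrist's pose just before it. calibration takes no time and is no camera call; for the wrist camera it gives the pose at the moment of the call.
A pose or a line that the arm cannot do raises arm.IKError and nothing moves.
- arm.sign_off(): hands the job in; it is judged then, once.
The state is a dict: "time": time; "joint_positions": joint angles; "qvel": joint speeds; "effort": joint torques, N m; "tcp_pos": TCP position; "tcp_rot": TCP orientation; "ft_force": force on the tool from outside, world axes, zero at the start; "torque": the same for the moment, N m; "grip_width": finger opening in m; "grip_force": force on a finger pad.
Only numpy, scipy, OpenCV 4.12 (cv2) and the standard library are available. Lean on these libraries where they do the work, as an engineer would, in place of code of your own. Each camera call takes 0.05 s, during which the arm holds its last target. There are 200 camera calls.

TASK

Finish the hutch wash-up: turn every square steel feed beaker upside down over a drying peg of its own so that its rim sits flat on the rack, lay every oblong wooden gnaw block in the terracotta saucer, and put every round mineral lick in the caddy and then shut its lid fully. Leave the scoop, comb, brush, bottle, jar and tin where they are.

Things in the scene. Friction and masses are not known exactly. Their poses are not given: they have to be found in the camera images.
- beaker0: Square stainless feed beaker, 52 x 52 mm outside and 80 mm long, walls and closed end 3 mm, 0.13 kg (may vary), lying on one of its flat sides on the bench, its mouth pointing more or less away from the robot. Origin at its geometric centre (26 mm above the bench as it lies, 40 mm from the plane of its rim); its x axis points along its length out of the open mouth. May be absent.
- beaker1: Square stainless feed beaker, 52 x 52 mm outside and 80 mm long, walls and closed end 3 mm, 0.13 kg (may vary), lying on one of its flat sides on the bench, its mouth pointing more or less away from the robot. Origin at its geometric centre (26 mm above the bench as it lies, 40 mm from the plane of its rim); its x axis points along its length out of the open mouth. May be absent.
- beaker2: Square stainless feed beaker, 52 x 52 mm outside and 80 mm long, walls and closed end 3 mm, 0.13 kg (may vary), lying on one of its flat sides on the bench, its mouth pointing more or less away from the robot. Origin at its geometric centre (26 mm above the bench as it lies, 40 mm from the plane of its rim); its x axis points along its length out of the open mouth. May be absent.
- block0: Wooden gnaw block: oblong stick 60 x 26 x 26 mm with two drilled holes, lying on a side. Origin at its centre; x axis along its length. May be absent.
- block1: Wooden gnaw block: oblong stick 60 x 26 x 26 mm with two drilled holes, lying on a side. Origin at its centre; x axis along its length. May be absent.
- block2: Wooden gnaw block: oblong stick 60 x 26 x 26 mm with two drilled holes, lying on a side. Origin at its centre; x axis along its length. May be absent.
- lick0: Mineral lick: round off-white puck, diameter 38 mm, 24 mm thick, lying flat. Origin at its centre; z axis is its round axis. May be absent.
- lick1: Mineral lick: round off-white puck, diameter 38 mm, 24 mm thick, lying flat. Origin at its centre; z axis is its round axis. May be absent.
- peg0 (a point): Foot of one of the three drying pegs, where it stands on the drying rack's board, z up. The rack is a fixed wooden board 80 x 290 mm, 12 mm thick, with three upright round aluminium pegs 24 mm in diameter in a row 105 mm apart along its length; each peg reaches 57 mm above the board and has a domed tip.
- peg1 (a point): Foot of one of the three drying pegs, where it stands on the drying rack's board, z up. The rack is a fixed wooden board 80 x 290 mm, 12 mm thick, with three upright round aluminium pegs 24 mm in diameter in a row 105 mm apart along its length; each peg reaches 57 mm above the board and has a domed tip.
- peg2 (a point): Foot of one of the three drying pegs, where it stands on the drying rack's board, z up. The rack is a fixed wooden board 80 x 290 mm, 12 mm thick, with three upright round aluminium pegs 24 mm in diameter in a row 105 mm apart along its length; each peg reaches 57 mm above the board and has a domed tip.
- caddy: Fixed grey plastic caddy, an open box 130 (x) x 160 (y) x 80 mm high, walls and floor 4 mm, with a hinged lid. Origin at the centre of its underside; x points to the hinge side, away from the robot.
- caddy_lid (a joint): Angle of the caddy's lid in rad: 0 shut, grows as it opens; starts standing open near upright (1.5 to 1.8). Its hinge is stiff: the lid stays where it is left and yields to a light push (a few newtons).
- caddy_lid_hinge (a point): Middle of the lid's hinge line, along the top of the caddy's far wall (its +x side). The lid is a flat panel as large as the caddy, 6 mm thick, about 130 mm from hinge to free edge; this point is on its underside's edge.
- caddy_lid_handle (a point): Grip point of the small black knob on the lid's outer face, on the lid's middle line 100 mm from the hinge, 41 mm off the lid's underside: on the lid's top when shut, facing away from the robot when the lid stands open.
- saucer: Terracotta saucer, loose, 0.6 kg: round, 200 mm across the rim, 172 mm across the foot, 30 mm high, floor and wall 6 mm. Origin at the centre of its underside.
- scoop: Green plastic scoop, 150 mm long. Bystander. Origin on its underside.
- comb: Flat steel comb, 110 mm long. Bystander. Origin on its underside.
- brush: Hand brush. Bystander. Origin on its underside.
- spray: White plastic bottle, 60 mm across, 170 mm tall. Bystander. Origin on its underside.
- jar: Glass jar, 72 mm across, 90 mm tall. Bystander. Origin on its underside.
- tin: Aluminium tin, 74 mm across, 100 mm tall. Bystander. Origin on its underside.
Things that resemble listed ones, but are neither listed nor needed, are in the scene too. Leave any green or purple look-alike of the block1 alone.

How it is judged:
On the way, in this order (a step that is already met when the one before it is completed fails the run):
1. every mineral lick lies in the caddy while its lid is open (value of joint caddy_lid above 0.3 rad and x of lick0 in the frame of caddy between -0.065 and 0.065 m and y of lick0 in the frame of caddy between -0.08 and 0.08 m and z of lick0 in the frame of caddy between 0 and 0.07 m and x of lick1 in the frame of caddy between -0.065 and 0.065 m and y of lick1 in the frame of caddy between -0.08 and 0.08 m and z of lick1 in the frame of caddy between 0 and 0.07 m), for 0.2 s.
2. the caddy's lid is shut (value of joint caddy_lid below 0.06 rad), for 0.2 s.
At the end, for the whole second after the job is handed in: Beakers mouth down (within 8 degrees) over pegs, rim within 8 mm of the board, centred within 20 mm of the peg; gnaw blocks within 85 mm of the saucer centre, under 60 mm above its underside; licks inside the caddy; lid below 0.06 rad; beakers and blocks at rest (((horizontal distance between beaker0 and peg0 below 0.02 m and z of beaker0 in the frame of peg0 below 0.048 m) or (horizontal distance between beaker0 and peg1 below 0.02 m and z of beaker0 in the frame of peg1 below 0.048 m) or (horizontal distance between beaker0 and peg2 below 0.02 m and z of beaker0 in the frame of peg2 below 0.048 m)) and angle between each of beaker0, beaker1, beaker2's own x axis and vertical above 3 rad and linear speed of each of beaker0, beaker1, beaker2, block0, block1, block2 below 0.03 m/s and ((horizontal distance between beaker1 and peg0 below 0.02 m and z of beaker1 in the frame of peg0 below 0.048 m) or (horizontal distance between beaker1 and peg1 below 0.02 m and z of beaker1 in the frame of peg1 below 0.048 m) or (horizontal distance between beaker1 and peg2 below 0.02 m and z of beaker1 in the frame of peg2 below 0.048 m)) and ((horizontal distance between beaker2 and peg0 below 0.02 m and z of beaker2 in the frame of peg0 below 0.048 m) or (horizontal distance between beaker2 and peg1 below 0.02 m and z of beaker2 in the frame of peg1 below 0.048 m) or (horizontal distance between beaker2 and peg2 below 0.02 m and z of beaker2 in the frame of peg2 below 0.048 m)) and horizontal distance between each of block0, block1, block2 and saucer below 0.085 m and z of each of block0, block1, block2 in the frame of saucer below 0.06 m and x of lick0 in the frame of caddy between -0.065 and 0.065 m and y of lick0 in the frame of caddy between -0.08 and 0.08 m and z of lick0 in the frame of caddy between 0 and 0.07 m and x of lick1 in the frame of caddy between -0.065 and 0.065 m and y of lick1 in the frame of caddy between -0.08 and 0.08 m and z of lick1 in the frame of caddy between 0 and 0.07 m and value of joint caddy_lid below 0.06 rad); the robot touches nothing.
It fails at once if the scoop, comb, brush, bottle, jar or tin is moved by more than 60 mm (distance of any of scoop, comb, brush, spray, jar, tin from where it was at the start of the episode above 0.06 m).
Of beaker0, beaker1, beaker2 only 2 to 3 are there at a start; the rules pass over those that are not, and their reading is None.
Of block0, block1, block2 only 2 to 3 are there at a start; the rules pass over those that are not, and their reading is None.
Of lick0, lick1 only 1 to 2 are there at a start; the rules pass over those that are not, and their reading is None.
At some moment in a run one of beaker0, beaker1, beaker2, block0, block1, block2, lick0, lick1 may be knocked a few centimetres aside while the robot is not near it.
It also fails if it takes over 208 s, if anything falls off the work surface, if the arm or the gripper's body presses on something with over 40 N, if the wrist force passes 120 N, or if a joint passes its speed limit or range.

## Working session

There is one attempt and no reset: what is moved stays moved. The work goes in short steps, each a Python script; the robot and the scene stay as the last script left them, time stands still between calls to the robot, and variables do not carry over. Pictures are saved under pics/ and viewed, at most 14 in all, crops included, and the job is handed in when it is done.

```bash
ls; mkdir -p pics
python3 - <<'E'
from cell import arm, solver, monitor, optics
import cv2,numpy as np
for n in("top","side"):
    im=optics.snapshot(n); cv2.imwrite(f"pics/{n}0.png",im[:,:,::-1])
    c=optics.calibration(n); print(n,{k:np.round(v,4).tolist() if not isinstance(v,str) else v for k,v in c.items()})
c=optics.calibration("wrist");print(c)
print(monitor.get_obs())
E
```

```text
pics
top {'mtx': [[533.1894, 0.0, 329.2852], [0.0, 533.1894, 240.4659], [0.0, 0.0, 1.0]], 'world_from_camera': [[-0.02, 0.9855, -0.1687, 0.2852], [-0.9997, -0.0221, -0.0104, -0.0789], [-0.014, 0.1684, 0.9856, 1.3762], [0.0, 0.0, 0.0, 1.0]]}
side {'mtx': [[554.557, 0.0, 318.5568], [0.0, 554.557, 235.0109], [0.0, 0.0, 1.0]], 'world_from_camera': [[0.7588, 0.4976, -0.4203, 0.003], [-0.6511, 0.5628, -0.5093, -0.682], [-0.0168, 0.6601, 0.751, 0.9922], [0.0, 0.0, 0.0, 1.0]]}
{'mtx': array([[371.64829954,   0.        , 325.31023861],
       [  0.        , 371.64829954, 247.22374454],
       [  0.        ,   0.        ,   1.        ]]), 'world_from_camera': array([[ 0.36936159, -0.8863967 , -0.27905716,  0.12250829],
       [ 0.92928322,  0.35161293,  0.11314166,  0.51652859],
       [-0.00216829, -0.30111332,  0.9535859 ,  0.37353021],
       [ 0.        ,  0.        ,  0.        ,  1.        ]])}
{'time': 0.1, 'joint_positions': array([ 1.06524089e+00,  4.86936894e-02,  9.77108590e-02,  1.62200150e+00,
       -1.68839942e-05,  1.44299279e+00]), 'qvel': array([-3.98475532e-04, -2.37713889e-03,  1.76212307e-03, -2.71873356e-07,
       -9.08070463e-04,  8.57560048e-04]), 'effort': array([ 2.30751786e-03, -3.39853728e+01,  3.20934534e+01,  1.58211932e-02,
       -9.13662029e-05, -3.41203780e-06]), 'tcp_pos': array([0.19345349, 0.48761641, 0.30280332]), 'tcp_rot': array([-0.58972433, -3.08506709,  0.00327358]), 'ft_force': array([-0.22536791,  0.2271382 , -0.16529089]), 'torque': array([-0.03600317,  0.0672743 , -0.04065985]), 'grip_force': 0.0, 'grip_width': 0.08547601875383527}
```

View pics/top0.png

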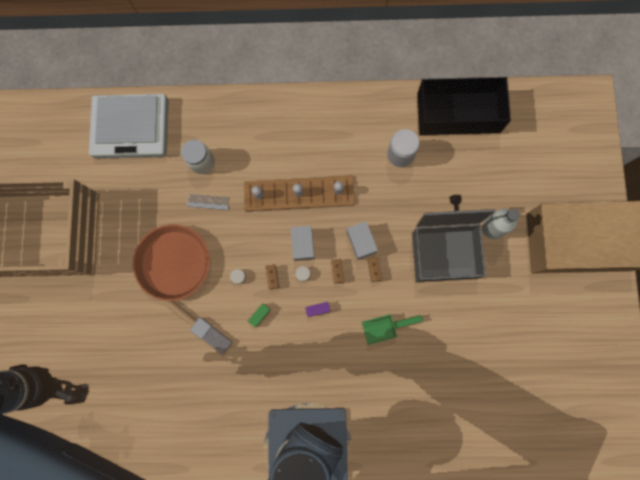

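View pics/side0.png

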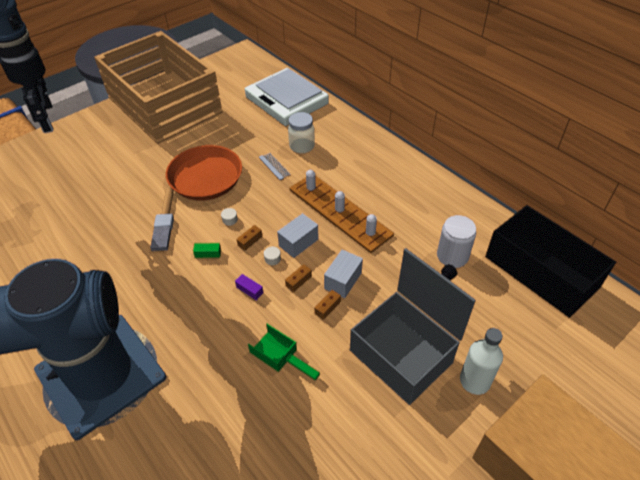

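Pixels in the top view:
- **Beakers:** (302,242) and (362,240).
- **Wooden blocks:** (271,277), (337,272) and (375,269).
- **Licks:** (238,276) and (303,274).
- **Fixtures:** saucer (171,262), pegs at about (257/298/338,189), caddy (449,252).
- **Look-alikes to leave alone:** green block (259,315), purple block (318,309).

I'll check this choice in a close crop.

```bash
cat > h.py <<'E'
from cell import arm, solver, monitor, optics
import cv2,numpy as np
from scipy.spatial.transform import Rotation as Ro
def p2w(px,z,n="top"):
    c=optics.calibration(n);T=c["world_from_camera"];K=c["mtx"]
    d=np.linalg.inv(K)@np.array([px[0],px[1],1.]);d=T[:3,:3]@np.array([d[0],-d[1],-d[2]])
    o=T[:3,3];return o+d*(z-o[2])/d[2]
def w2p(p,n="top"):
    c=optics.calibration(n);T=c["world_from_camera"];q=T[:3,:3].T@(np.asarray(p)-T[:3,3])
    u=c["mtx"]@np.array([q[0],-q[1],-q[2]]);return u[:2]/u[2]
E
python3 - <<'E'
from h import *
im=cv2.imread("pics/top0.png")
cv2.imwrite("pics/crop1.png",cv2.resize(im[170:295,225:395],None,fx=4.7,fy=4.7,interpolation=cv2.INTER_CUBIC))
cv2.imwrite("pics/crop2.png",cv2.resize(im[185:345,395:545],None,fx=3.7,fy=3.7,interpolation=cv2.INTER_CUBIC))
for n,px,z in [("bk",(302,242),.052),("bk",(362,240),.052),("bl",(271,277),.026),("bl",(337,272),.026),("bl",(375,269),.026),("li",(238,276),.024),("li",(303,274),.024),("sau",(171,262),.03),("peg",(257,191),.069),("peg",(298,189),.069),("peg",(338,187),.069),("cad",(449,252),.08)]:
    w=p2w(px,z);print(n,w.round(3),np.hypot(*w[:2]).round(3))
E
```

```text
bk [0.509 0.004 0.052] 0.509
bk [ 0.511 -0.147  0.052] 0.532
bl [0.425 0.085 0.026] 0.434
bl [ 0.434 -0.083  0.026] 0.442
bl [ 0.44  -0.179  0.026] 0.475
li [0.43  0.17  0.024] 0.462
li [0.431 0.004 0.024] 0.431
sau [0.469 0.341 0.03 ] 0.58
peg [0.64  0.115 0.069] 0.65
peg [0.643 0.011 0.069] 0.643
peg [ 0.646 -0.09   0.069] 0.652
cad [ 0.472 -0.358  0.08 ] 0.592
```

View pics/crop1.png

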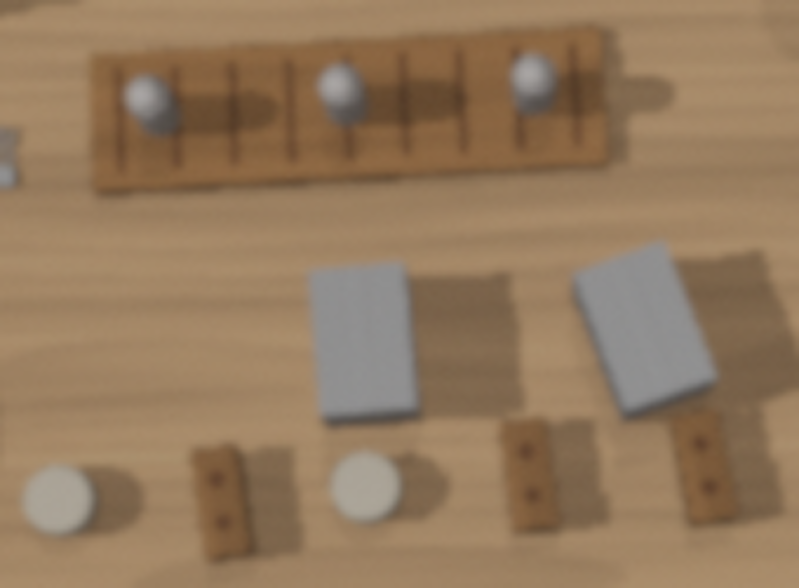

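View pics/crop2.png

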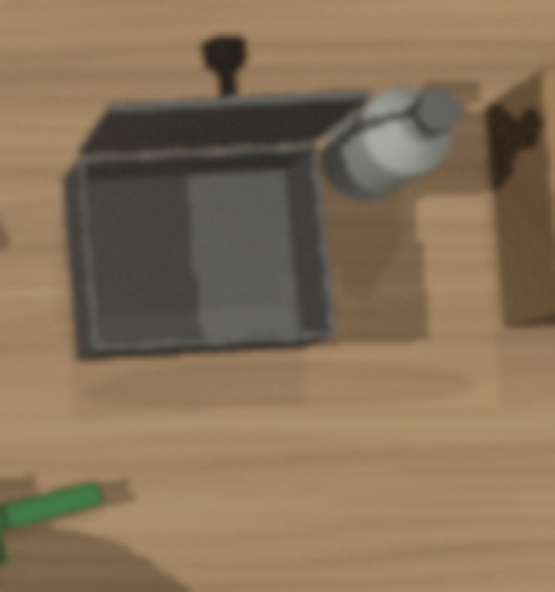

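Crop1 shows two grey beakers, mouths pointing up in the image. It also shows three brown two-hole blocks and two off-white pucks. Nothing green or purple was picked. Crop2 shows the empty open caddy: rim (420,279), (484,275), (480,225), (417,228), knob (456,199), bottle on the right at (505,220).

```bash
cat >> h.py <<'E'
def detect(im=None):
    """beakers / blocks / licks in the top image -> list (kind, center xyz, yaw of long axis (mod pi), size)"""
    if im is None: im=optics.snapshot("top")
    h=cv2.cvtColor(im,cv2.COLOR_RGB2HSV).astype(int);H,S,V=h[...,0],h[...,1],h[...,2]
    out=[]
    for kind,z,m,amin,amax in (("beaker",.052,(S<35)&(V>110)&(V<165),400,1000),("lick",.024,(S<60)&(V>150),80,350),("block",.026,(S>130)&(V<135)&(H<25),120,420)):
        m=m.astype(np.uint8);m[:180]=0;m[340:]=0;m[:,:110]=0;m[:,400:]=0
        m=cv2.morphologyEx(m,cv2.MORPH_CLOSE,np.ones((3,3)))
        for c in cv2.findContours(m,cv2.RETR_EXTERNAL,cv2.CHAIN_APPROX_NONE)[0]:
            if not amin*.7<cv2.contourArea(c)<amax: continue
            w=np.array([p2w(q,z)[:2] for q in c[:,0]],np.float32)
            (cx,cy),(a,b),_=r=cv2.minAreaRect(w);bp=cv2.boxPoints(r)
            e=max((bp[1]-bp[0],bp[2]-bp[1]),key=np.linalg.norm)
            out.append((kind,np.array([cx,cy]),(np.arctan2(e[1],e[0])+np.pi/2)%np.pi-np.pi/2,sorted((a,b)),c.reshape(-1,2).mean(0).round()))
    return out
E
python3 - <<'E'
from h import *
im=cv2.imread("pics/top0.png")[:,:,::-1].copy()
for o in detect(im): print(o[0],o[1].round(3),round(o[2],3),np.round(o[3],3),o[4])
hs=cv2.cvtColor(im,cv2.COLOR_RGB2HSV)
for p in ((302,242),(238,276),(271,270),(340,268),(280,250),(345,250),(200,330)): print(p,hs[p[1],p[0]])
for p in ((419.9,279.1),(484.2,275.5),(480.1,225),(416.6,227.7)): print("rim",p2w(p,.08).round(3))
for p in ((424.2,214),(496,210)): print("lid edge",p2w(p,.21).round(3))
print("spray top",p2w((512.6,214.7),.17).round(3))
print("knob",p2w((456,199),.18).round(3))
# saucer rim
h=hs.astype(int);m=((h[...,1]>150)&(h[...,0]<12)&(h[...,2]>60)).astype(np.uint8);m[:,:120]=0;m[:,225:]=0;m[:210]=0;m[310:]=0
c=max(cv2.findContours(m,0,1)[0],key=cv2.contourArea);print("saucer",cv2.minEnclosingCircle(np.array([p2w(q,.03)[:2] for q in c[:,0]],np.float32)))
# rack board
for p in ((95,58),(602,28),(607,163),(97,190)): print("board",p2w((225+p[0]/4.7,170+p[1]/4.7),.012).round(3))
for p in ((152,95),(340,82),(533,74)): print("peg",p2w((225+p[0]/4.7,170+p[1]/4.7),.065).round(3))
for f in (((310,270),(402,265),(415,410),(323,418)),((573,285),(663,243),(717,380),(627,410))): print([p2w((225+p[0]/4.7,170+p[1]/4.7),.052).round(3)[:2].tolist() for p in f])
E
```

```text
beaker [0.288 0.241] 0.898 [0.039 0.079] [206. 331.]
beaker [0.51  0.004] 0.074 [0.052 0.08 ] [302. 242.]
beaker [ 0.513 -0.146] 0.332 [0.054 0.081] [362. 240.]
lick [0.431 0.174] 1.55 [0.033 0.033] [236. 276.]
lick [0.434 0.008] -0.013 [0.033 0.036] [302. 273.]
block [0.426 0.083] 0.123 [0.019 0.053] [272. 277.]
block [ 0.437 -0.084] 0.078 [0.018 0.052] [337. 271.]
block [ 0.44  -0.178] 0.161 [0.02  0.054] [375. 269.]
(302, 242) [ 30   2 144]
(238, 276) [ 20  30 170]
(271, 270) [ 13 133 111]
(340, 268) [ 15 132 120]
(280, 250) [ 16  94 165]
(345, 250) [ 16  95 161]
(200, 330) [  0   3 148]
rim [ 0.407 -0.283  0.08 ]
rim [ 0.412 -0.44   0.08 ]
rim [ 0.537 -0.438  0.08 ]
rim [ 0.534 -0.282  0.08 ]
lid edge [ 0.54 -0.28  0.21]
lid edge [ 0.545 -0.44   0.21 ]
spray top [ 0.542 -0.489  0.17 ]
knob [ 0.58  -0.359  0.18 ]
saucer ((0.4809046983718872, 0.42336127161979675), 0.0036342230159789324)
board [0.68  0.155 0.012]
board [ 0.691 -0.131  0.012]
board [ 0.612 -0.132  0.012]
board [0.604 0.154 0.012]
peg [0.643 0.115 0.065]
peg [0.648 0.013 0.065]
peg [ 0.65  -0.091  0.065]
[[0.547, 0.032], [0.549, -0.018], [0.47, -0.024], [0.467, 0.025]]
[[0.536, -0.11], [0.558, -0.159], [0.483, -0.185], [0.468, -0.137]]
```

```bash
cat >> h.py <<'E'
def down(phi):
    x=np.array([np.cos(phi),np.sin(phi),0]);z=np.array([0,0,-1.]);return np.c_[x,np.cross(z,x),z]
def tgt(g,R): return np.asarray(g,float)-.054*R[:,2], Ro.from_matrix(R).as_rotvec()
def mv(g,R): p,o=tgt(g,R);arm.movep(p,o)
def ln(g,R,v=.15): p,o=tgt(g,R);arm.servo_line(p,o,v)
def st(s=""):
    o=monitor.get_obs();print(s,"t%.1f"%o["time"],"w%.4f"%o["grip_width"],"gf%.0f"%o["grip_force"],"F",o["ft_force"].round(1),"tcp",o["tcp_pos"].round(3),"q6 %.2f"%o["joint_positions"][5])
def carry(xy,phi,to,phi2,zg=.024,hi=.17,f=40):
    """top grasp at xy, set down with the grasp point at to"""
    R=down(phi);R2=down(phi2)
    mv([*xy,hi],R);ln([*xy,zg],R,.25);arm.grab(f);ln([*xy,hi],R,.3);st("lifted")
    mv([to[0],to[1],hi],R2);ln(to,R2,.2);arm.release();ln([to[0],to[1],hi],R2,.3);st("placed")
E
python3 - <<'E'
from h import *
for g,R in [((.431,.174,.024),down(np.pi)),((.434,.008,.024),down(np.pi)),((.44,-.36,.035),down(np.pi)),((.43,.34,.03),down(np.pi/2)),((.43,.34,.03),down(np.pi))]:
    s=solver.solve_ik(*tgt(g,R));print(None if s is None else s.round(2))
# beaker poses
for a in (30,40):
  for n,c,psi in (("grasp",(.50,.003,.026),.074),("grasp2",(.50,-.15,.026),.33),("peg",(.643,.115,.012+.06),0),("pegh",(.643,.115,.14),0),("peg2",(.65,-.091,.07),0)):
    t=np.radians(a)+(np.pi/2 if "peg" in n else 0)
    f=np.array([np.cos(psi),np.sin(psi),0]);u=np.array([0,0,1.]);z=f*np.cos(t)-u*np.sin(t);x=f*np.sin(t)+u*np.cos(t)
    for s in (1,-1):
      R=np.c_[s*x,np.cross(z,s*x),z];q=solver.solve_ik(*tgt(c,R));print(a,n,s,None if q is None else q.round(2))
E
```

```text
[ 0.24 -0.03 -0.44  1.17  0.    0.24]
[-0.14 -0.11 -0.51  1.17  0.   -0.14]
[-0.8   0.22 -0.14  1.21  0.   -0.8 ]
[ 0.55  0.18 -0.2   1.19  0.    2.12]
[ 0.55  0.18 -0.2   1.19  0.    0.55]
30 grasp 1 None
30 grasp -1 None
30 grasp2 1 [-0.93 -0.26 -1.    0.34  0.97  2.14]
30 grasp2 -1 [-0.93 -0.26 -1.    0.34  0.97 -1.  ]
30 peg 1 [ 0.06  1.13  1.16  2.12  0.03 -3.09]
30 peg -1 [0.06 1.13 1.16 2.12 0.03 0.05]
30 pegh 1 None
30 pegh -1 None
30 peg2 1 [-0.2   1.15  1.19  2.13 -0.1   2.97]
30 peg2 -1 [-0.2   1.15  1.19  2.13 -0.1  -0.17]
40 grasp 1 None
40 grasp -1 None
40 grasp2 1 [-0.85 -0.3  -0.92  0.52  0.79  2.14]
40 grasp2 -1 [-0.85 -0.3  -0.92  0.52  0.79 -1.  ]
40 peg 1 None
40 peg -1 None
40 pegh 1 None
40 pegh -1 None
40 peg2 1 None
40 peg2 -1 None
```

```bash
cat >> h.py <<'E'
def tilt(t,psi,s):
    """tool at angle t below heading psi, swung in the vertical plane of psi; s: sign of tool x"""
    f=np.array([np.cos(psi),np.sin(psi),0]);u=np.array([0,0,1.]);z=f*np.cos(t)-u*np.sin(t);x=s*(f*np.sin(t)+u*np.cos(t))
    return np.c_[x,np.cross(z,x),z]
E
python3 - <<'E'
from h import *
for a in (50,60,70,80):
  for s in (1,-1):
    for n,c,psi in (("g1",(.49,.002,.026),.074),("g1h",(.49,.002,.2),.074),("g2",(.49,-.155,.026),.33),("g2h",(.49,-.155,.2),.33),("p0",(.643,.115,.072),.17+np.pi),("p0h",(.643,.115,.15),.17+np.pi),("p2",(.65,-.091,.072),-.14+np.pi),("p2h",(.65,-.091,.15),-.14+np.pi)):
      t=np.radians(a)+(np.pi/2 if "p" in n else 0)
      q=solver.solve_ik(*tgt(c,tilt(t,psi,s)));print(a,s,n,None if q is None else q.round(2))
carry((.431,.171),np.pi,(.437,-.36,.04),np.pi)
E
```

```text
50 1 g1 [-0.27 -0.7  -1.11  0.49  0.22  2.88]
50 1 g1h [-0.27 -0.81 -0.81  0.91  0.22  2.88]
50 1 g2 [-0.79 -0.3  -0.83  0.69  0.62  2.14]
50 1 g2h [-0.79 -0.45 -0.58  1.1   0.62  2.14]
50 1 p0 [ 0.02 -0.25 -0.85  0.11  0.11 -0.09]
50 1 p0h [ 0.02 -0.37 -0.76  0.31  0.11 -0.09]
50 1 p2 [-0.3  -0.24 -0.84  0.11  0.12 -0.1 ]
50 1 p2h [-0.3  -0.36 -0.76  0.31  0.12 -0.1 ]
50 -1 g1 [-0.27 -0.7  -1.11  0.49  0.22 -0.26]
50 -1 g1h [-0.27 -0.81 -0.81  0.91  0.22 -0.26]
50 -1 g2 [-0.79 -0.3  -0.83  0.69  0.62 -1.01]
50 -1 g2h [-0.79 -0.45 -0.58  1.1   0.62 -1.01]
50 -1 p0 [ 0.02 -0.25 -0.85  0.11  0.11  3.05]
50 -1 p0h [ 0.02 -0.37 -0.76  0.31  0.11  3.05]
50 -1 p2 [-0.3  -0.24 -0.84  0.11  0.12  3.04]
50 -1 p2h [-0.3  -0.36 -0.76  0.31  0.12  3.04]
60 1 g1 [-0.22 -0.51 -0.92  0.66  0.15  2.88]
60 1 g1h [-0.22 -0.61 -0.63  1.05  0.15  2.88]
60 1 g2 [-0.69 -0.24 -0.71  0.81  0.44  2.19]
60 1 g2h [-0.69 -0.36 -0.45  1.19  0.44  2.19]
60 1 p0 [ 0.01 -0.25 -0.99 -0.21  0.14 -0.08]
60 1 p0h [ 0.01 -0.43 -0.93  0.03  0.14 -0.08]
60 1 p2 [-0.31 -0.24 -0.98 -0.21  0.14 -0.08]
60 1 p2h [-0.31 -0.42 -
[... 1362 characters left out ...]
 -1.1  -1.05  0.17 -0.03]
80 1 p0h [-0.   -0.23 -1.13 -0.72  0.17 -0.03]
80 1 p2 [-0.32  0.13 -1.09 -1.04  0.18 -0.03]
80 1 p2h [-0.32 -0.22 -1.12 -0.73  0.18 -0.03]
80 -1 g1 [-0.16 -0.15 -0.55  1.    0.04 -0.23]
80 -1 g1h [-0.16 -0.23 -0.27  1.36  0.04 -0.23]
80 -1 g2 [-0.51 -0.04 -0.45  1.04  0.13 -0.84]
80 -1 g2h [-0.51 -0.13 -0.18  1.4   0.13 -0.84]
80 -1 p0 [-0.    0.13 -1.1  -1.05  0.17  3.11]
80 -1 p0h [-0.   -0.23 -1.13 -0.72  0.17  3.11]
80 -1 p2 [-0.32  0.13 -1.09 -1.04  0.18  3.11]
80 -1 p2h [-0.32 -0.22 -1.12 -0.73  0.18  3.11]
lifted t3.5 w0.0363 gf40 F [-0.2 -0.8 -1.2] tcp [0.431 0.171 0.224] q6 0.23
placed t7.3 w0.0850 gf0 F [-0.6 -0.6 -0.9] tcp [ 0.437 -0.36   0.225] q6 -0.81
```

```bash
cat >> h.py <<'E'
def near(kind,xy,r=.06):
    c=[o for o in detect() if o[0]==kind and np.hypot(*(o[1]-xy))<r]
    for o in c: print(kind,o[1].round(3),round(o[2],2),np.round(o[3],3))
    if len(c)!=1: raise SystemExit(f"{kind}: {len(c)} found")
    return c[0]
E
python3 - <<'E'
from h import *
o=near("lick",(.434,.005)); carry(o[1],np.pi,(.48,-.36,.04),np.pi)
im=optics.snapshot("top")
o=near("block",(.44,-.178)); carry(o[1],o[2]+np.pi,(.435,.34,.032),np.pi)
cv2.imwrite("pics/a.png",np.hstack([im[170:330,110:270],optics.snapshot("top")[170:350,390:550][:160]])[:,:,::-1].repeat(2,0).repeat(2,1))
E
```

```text
lick [0.435 0.007] -0.8 [0.035 0.036]
lifted t10.6 w0.0368 gf40 F [-0.1  0.4 -1.1] tcp [0.435 0.007 0.224] q6 -0.14
placed t13.9 w0.0852 gf0 F [ 0.6 -0.5 -0.7] tcp [ 0.48  -0.36   0.225] q6 -0.76block: 0 found
```

Run:
```python
from h import *
try: o=near("block",(.426,.083))
except SystemExit:
    mv([.3,.3,.2],down(np.pi)); o=near("block",(.426,.083))
carry(o[1],o[2]+np.pi,(.435,.34,.034),np.pi)
im=optics.snapshot("top")
cv2.imwrite("pics/a.png",cv2.resize(im[170:350,110:550],None,fx=1.8,fy=1.8)[:,:,::-1])
for o in detect(im): print(o[0],o[1].round(3),round(o[2],2),np.round(o[3],3))
```

```text
block [0.426 0.082] 0.18 [0.018 0.052]
lifted t17.6 w0.0251 gf40 F [ 0.2  0.2 -0.8] tcp [0.426 0.082 0.224] q6 -0.14
placed t20.7 w0.0855 gf0 F [ 0.2 -0.6 -1.7] tcp [0.435 0.34  0.225] q6 0.54
beaker [0.287 0.238] 0.9 [0.04  0.088]
beaker [0.511 0.004] 0.07 [0.052 0.077]
beaker [ 0.514 -0.146] 0.33 [0.054 0.078]
lick [0.301 0.268] -0.67 [0.034 0.037]
lick [ 0.544 -0.138] -1.44 [0.038 0.053]
block [ 0.439 -0.177] 0.21 [0.02  0.053]
block [0.642 0.094] -1.55 [0.059 0.108]
block [ 0.647 -0.027] 1.55 [0.057 0.057]
block [ 0.641 -0.107] -0.68 [0.037 0.064]
```

View pics/a.png

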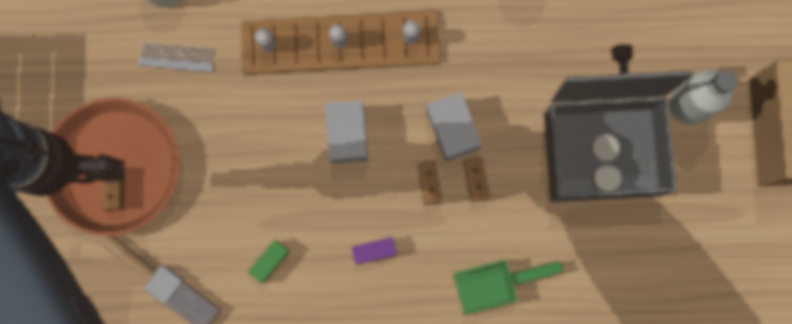

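Both licks lie in the caddy (picture (606,147), (607,178)). The first block is in the saucer. One block was knocked and now sits at top pixel (348,271), close to its neighbour, so I'll grasp it off-centre.

Run:
```python
from h import *
im=optics.snapshot("top");h=cv2.cvtColor(im,cv2.COLOR_RGB2HSV).astype(int)
m=((h[...,1]>118)&(h[...,2]<140)).astype(np.uint8);m[:255]=0;m[290:]=0;m[:,335:361]*=1;m[:,:335]=0;m[:,361:]=0
c=max(cv2.findContours(m,0,1)[0],key=cv2.contourArea);w=np.array([p2w(q,.026)[:2] for q in c[:,0]],np.float32)
r=cv2.minAreaRect(w);bp=cv2.boxPoints(r);e=max((bp[1]-bp[0],bp[2]-bp[1]),key=np.linalg.norm);psi=np.arctan(e[1]/e[0]);print(r,psi)
xy=np.array(r[0]) 
assert np.hypot(*(xy-p2w((348.3,271.1),.026)[:2]))<.012 and abs(psi)<.5
n=np.array([-np.sin(psi),np.cos(psi)])
carry(xy+.018*n,psi+np.pi,(.507,.34,.034),np.pi)
o=near("block",(.44,-.178)); 
im=optics.snapshot("top")
cv2.imwrite("pics/b.png",cv2.resize(im[170:350,110:430],None,fx=2.2,fy=2.2)[:,:,::-1])
```

```text
((0.43643876910209656, -0.1116466149687767), (0.05827316269278526, 0.023046698421239853), 7.849132061004639) 0.13699323
lifted t24.4 w0.0249 gf40 F [-0.3  0.1 -1.9] tcp [ 0.434 -0.094  0.224] q6 -0.50
placed t28.0 w0.0851 gf0 F [ 0.1 -0.1 -0.2] tcp [0.507 0.34  0.225] q6 0.48
block [ 0.441 -0.18 ] 0.31 [0.019 0.054]
```

View pics/b.png

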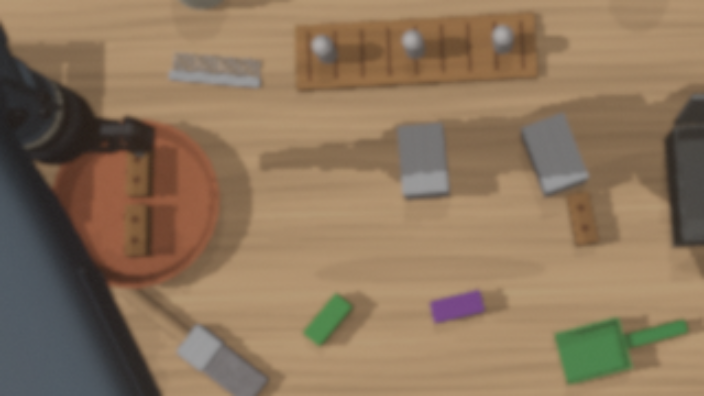

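The two blocks lie end to end in the saucer. The third goes on top of the pair, then beaker 1 goes to the left peg.

```bash
cat >> h.py <<'E'
def beaker(C,psi,peg,phi,a=np.radians(55),s=-1,back=.015):
    C=np.array([*C,.026]);f=np.array([np.cos(psi),np.sin(psi),0]);g=C-back*f+[0,0,.002]
    Rg=tilt(a,psi,s);Rf=tilt(a+np.pi/2,phi+np.pi,s);off=Rf@Rg.T@(C-g)
    F=lambda z,b=0:np.array([*peg,.052+z])-off-b*np.array([np.cos(phi),np.sin(phi),0])
    for p,R in ((g-.1*Rg[:,2],Rg),(g,Rg),(g+[0,0,.2],Rg),(F(.12,.1),Rf),(F(.09),Rf),(F(0),Rf)):
        assert solver.solve_ik(*tgt(p,R)) is not None,p
    mv(g-.1*Rg[:,2],Rg);ln(g,Rg,.15);arm.grab(60);ln(g+[0,0,.2],Rg,.25);st("lifted")
    mv(F(.12,.1),Rf);ln(F(.09),Rf,.2);arm.pause(.2);st("over peg")
    ln(F(.006),Rf,.12);f0=monitor.get_obs()["ft_force"];st("low")
    for z in np.arange(.004,-.009,-.0015):
        ln(F(z),Rf,.05);d=monitor.get_obs()["ft_force"]-f0
        if np.linalg.norm(d)>4: break
    print("contact z",z,d.round(1))
    return F,Rf
def let_go(F,Rf):
    g=monitor.get_obs();arm.release();p=g["tcp_pos"];arm.servo_line(p-.13*Rf[:,2],None,.2);st("free")
E
python3 - <<'E'
from h import *
o=near("block",(.44,-.178)); carry(o[1]-[.004,0],.18+np.pi,(.471,.34,.059),np.pi)
o=near("beaker",(.511,.004),.04)
F,Rf=beaker(o[1],o[2],(.644,.115),.17)
cv2.imwrite("pics/c.png",optics.snapshot("side")[60:360,120:520,::-1].repeat(2,0).repeat(2,1))
E
```

```text
block [ 0.441 -0.181] 0.31 [0.019 0.053]
lifted t32.0 w0.0249 gf40 F [-0.6  0.2  0.1] tcp [ 0.437 -0.181  0.224] q6 -0.72
placed t35.7 w0.0855 gf0 F [-0.1  0.4 -0.5] tcp [0.472 0.34  0.226] q6 0.51
beaker [0.511 0.004] 0.08 [0.051 0.077]
lifted t39.3 w0.0517 gf59 F [ 0.1  0.8 -1.6] tcp [0.464 0.001 0.269] q6 -0.26
over peg t42.9 w0.0510 gf59 F [-0.1  0.6 -1.6] tcp [0.598 0.107 0.189] q6 3.05
low t43.8 w0.0512 gf59 F [-0.2  0.3 -0.5] tcp [0.599 0.107 0.105] q6 3.05
contact z -0.005000000000000001 [-0.8  0.2  4.4]
```

View pics/c.png

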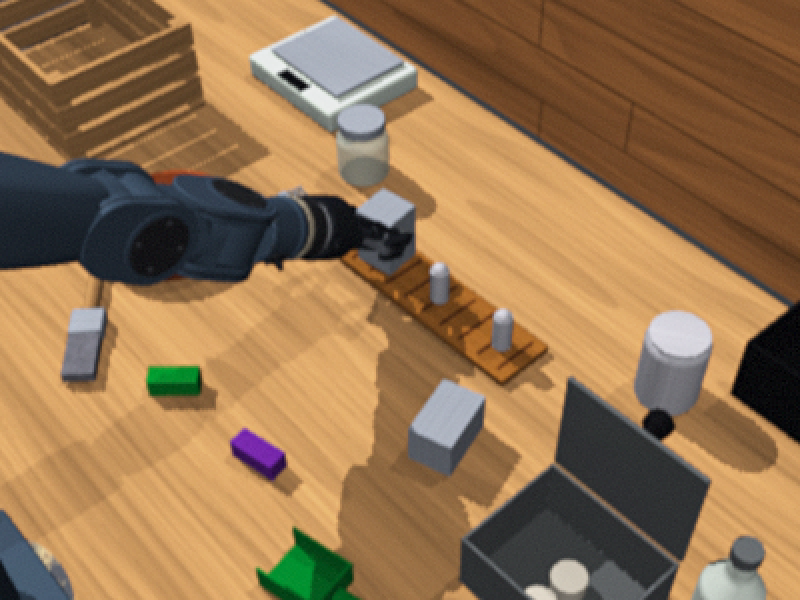

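Beaker 1 sits over the left peg with contact felt. I'll release it and place the second beaker.

Run:
```python
from h import *
let_go(None,Ro.from_rotvec(monitor.get_obs()["tcp_rot"]).as_matrix())
o=near("beaker",(.513,-.146),.05)
F,Rf=beaker(o[1],o[2],(.65,-.091),-.14,a=np.radians(65))
let_go(F,Rf); mv([.35,.1,.3],down(np.pi))
cv2.imwrite("pics/d.png",optics.snapshot("side")[60:360,120:520,::-1].repeat(2,0).repeat(2,1))
cv2.imwrite("pics/e.png",cv2.resize(optics.snapshot("top")[160:330,110:430],None,fx=2.4,fy=2.4)[:,:,::-1])
```

```text
free t46.8 w0.0854 gf0 F [ 0.6 -0.3 -0.3] tcp [0.494 0.089 0.169] q6 3.02
beaker [ 0.513 -0.146] 0.34 [0.053 0.081]
lifted t52.4 w0.0512 gf63 F [ 0.2 -0.2 -1.8] tcp [ 0.477 -0.158  0.275] q6 -0.92
over peg t56.6 w0.0514 gf63 F [ 0.9  0.3 -0.8] tcp [ 0.599 -0.084  0.181] q6 3.07
low t57.5 w0.0514 gf63 F [-0.2 -0.5 -0.6] tcp [ 0.6   -0.084  0.097] q6 3.07
contact z -0.0034999999999999996 [-0.8  0.6  4.3]Traceback (most recent call last):
  File "<stdin>", line 5, in <module>
  File "h.py", line 62, in let_go
    g=monitor.get_obs();arm.release();p=g["tcp_pos"];arm.servo_line(p-.13*Rf[:,2],None,.2);st("free")
                                                     ~~~~~~~~~~~~~~^^^^^^^^^^^^^^^^^^^^^^^
cell.IKError: the arm cannot follow that straight line within its joint ranges
```

Run:
```python
from h import *
o=monitor.get_obs();Rf=Ro.from_rotvec(o["tcp_rot"]).as_matrix();p=o["tcp_pos"]
for d in (.11,.095,.08,.065):
    try: arm.servo_line(p-d*Rf[:,2],None,.15);print("back",d);break
    except arm.IKError: pass
st()
mv([.35,.1,.3],down(np.pi));st()
cv2.imwrite("pics/d.png",optics.snapshot("side")[60:360,120:520,::-1].repeat(2,0).repeat(2,1))
cv2.imwrite("pics/e.png",cv2.resize(optics.snapshot("top")[160:330,110:430],None,fx=2.4,fy=2.4)[:,:,::-1])
```

```text
back 0.065
 t60.0 w0.0853 gf0 F [ 0.2  0.2 -0.5] tcp [ 0.541 -0.076  0.114] q6 3.05
 t62.5 w0.0855 gf0 F [ 0.1 -0.2 -1.1] tcp [0.35  0.1   0.353] q6 0.09
```

View pics/d.png

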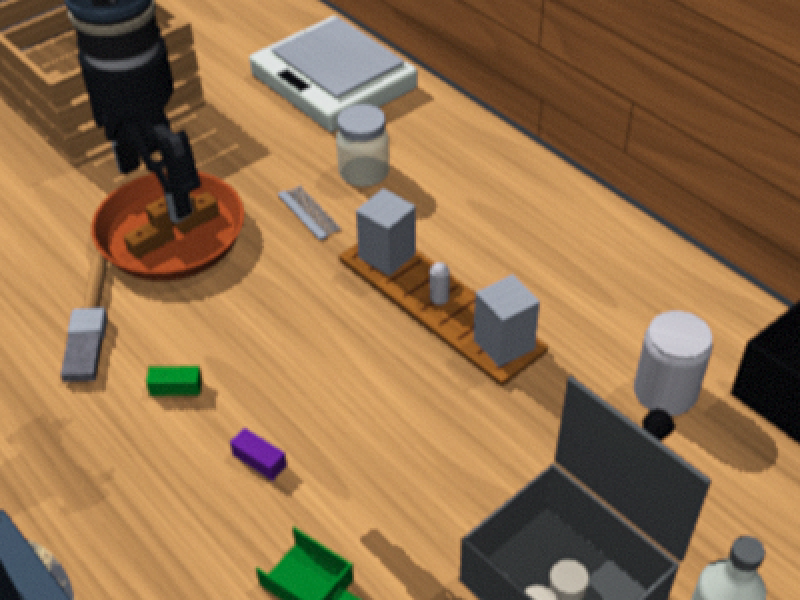

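View pics/e.png

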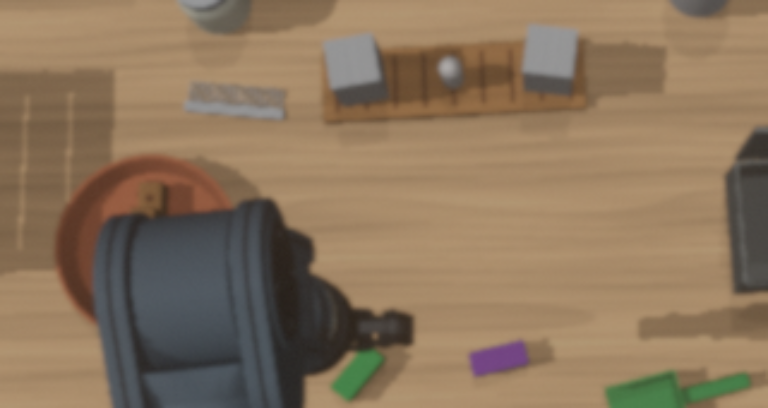

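Both beakers stand mouth down over the outer pegs (side picture (386,230), (506,320)), and the three blocks are in the saucer. Next is the lid.

Run:
```python
from h import *
R=down(np.pi);y=-.318;H=np.array([.536,.08])
g=lambda x,z:[x,y,z+.019]
def tip(th,r=.11): return H+r*np.array([-np.cos(th),np.sin(th)])+.006*np.array([np.sin(th),np.cos(th)])+[.011,0]
arm.grab(20);mv(g(.45,.3),R);ln(g(.62,.3),R,.25);ln(g(.62,.195),R,.2);st("behind")
f0=monitor.get_obs()["ft_force"]
x0,z0=tip(1.65);ln(g(x0+.02,z0),R,.1)
for th in np.r_[np.linspace(1.6,.1,16),.05,.0,-.015,-.03,-.045]:
    ln(g(*tip(th)),R,.12);d=monitor.get_obs()["ft_force"]-f0
    if th<.1: print(round(th,3),d.round(1))
    if d[2]>15 or np.linalg.norm(d)>30: print("stop",th,d);break
st("shut?")
ln(g(*(tip(0)+[0,.15])),R,.25);mv([.35,.25,.3],R)
cv2.imwrite("pics/f.png",optics.snapshot("side")[180:420,240:560,::-1].repeat(2,0).repeat(2,1));st()
```

```text
behind t66.5 w0.0000 gf0 F [0.8 0.6 1. ] tcp [ 0.619 -0.318  0.27 ] q6 -0.57
0.05 [-0.4 -1.2 -0.9]
0.0 [-1.9 -1.1 -0.1]
-0.015 [-1.5  1.1  6.5]
-0.03 [-4.6  2.5 11.8]
-0.045 [-6.1  3.6 16.8]
stop -0.045 [-6.10610803  3.62416653 16.81829273]
shut? t72.4 w-0.0003 gf9 F [-5.3  4.3 17.8] tcp [ 0.437 -0.318  0.159] q6 -0.75
 t75.3 w0.0002 gf0 F [-0.2 -0.2 -0.3] tcp [0.351 0.249 0.354] q6 0.46
```

View pics/f.png

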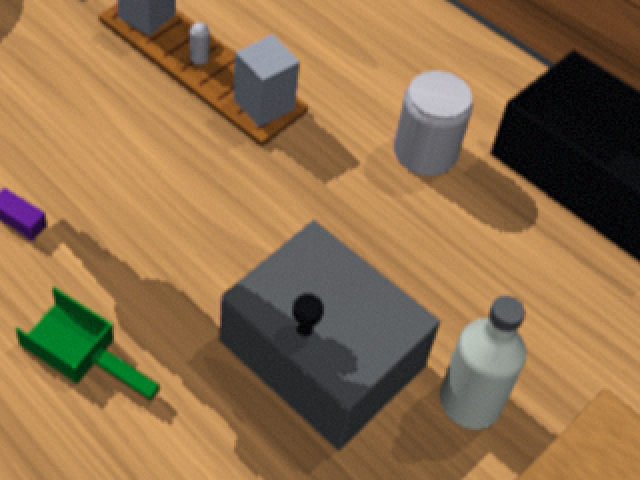

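The lid is flat shut and the bottle is in place. I'll do one last overall check with the arm out of the way.

Run:
```python
from h import *
mv([.25,-.2,.3],down(np.pi))
im=optics.snapshot("top");cv2.imwrite("pics/g.png",cv2.resize(im[160:360,110:430],None,fx=2.4,fy=2.4)[:,:,::-1])
h=cv2.cvtColor(im,cv2.COLOR_RGB2HSV).astype(int)
m=((h[...,1]<45)&(h[...,2]>132)).astype(np.uint8);m[:165]=0;m[205:]=0;m[:,:240]=0;m[:,360:]=0
for c in cv2.findContours(m,0,1)[0]:
    if cv2.contourArea(c)>150: print(cv2.minAreaRect(np.array([p2w(q,.092)[:2] for q in c[:,0]],np.float32)))
st()
```

```text
((0.6503618359565735, 0.11446036398410797), (0.05036146566271782, 0.05126041918992996), 9.506946563720703)
((0.6560818552970886, -0.09222380071878433), (0.05169271305203438, 0.05023834481835365), 81.72222900390625)
 t77.1 w-0.0002 gf0 F [-0.2  0.7 -0.8] tcp [ 0.25  -0.2    0.354] q6 -0.88
```

View pics/g.png

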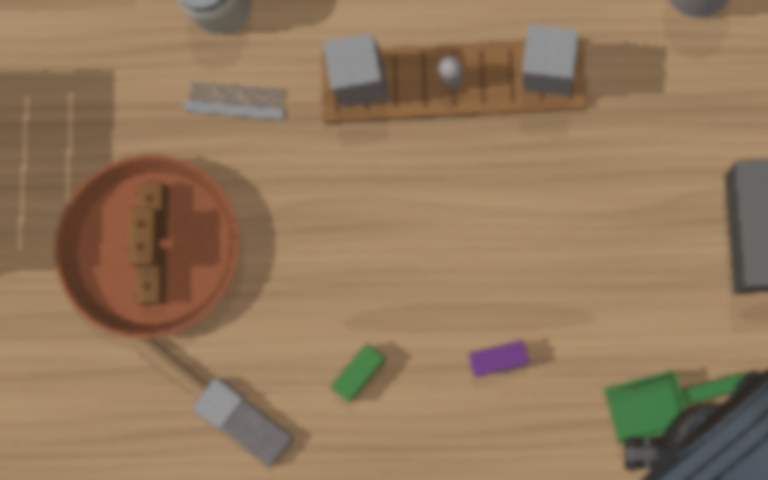

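```bash
python3 -c "
from cell import arm
print(arm.sign_off())"
```

```text
the job is handed in; nothing more can be done
None
```

I handed the job in after about 77 s of robot time, and the last camera check showed both beakers mouth down over the outer pegs (centred within about 7 mm), all three blocks in the saucer, both licks put in the caddy with the lid shut, and no sign of the bystanders having moved; the hand-in returned no verdict.

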